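Dispense a ball and present its tray to the reader

ROBOT

A 6-joint arm with a two-finger parallel gripper is mounted at the origin on a cart in front of the work surface, level with it; the furniture and walls round the work are solid. World frame = base frame: x ahead of the robot, y to its left, z up, the work surface at z = 0. Lengths are in m, angles in degrees, forces in N, time in s.
With the tool pointing down it reaches from about 0.35 to 0.875 m from the base axis. Payload 4.2 kg.
Tool frame: the origin (TCP) lies on the centre line of the jaws, within the pads' length; the fingertips stand 19 mm ahead of it and the grasp point (between the pads) is the TCP; z points along the fingers, y is the line along which they close (so a half turn about z gives the same grasp; the last joint's range is limited). The gripper opens to 87 mm and grips with 3 to 60 N. Pads are 19 mm wide; open, the fingers measure 117 mm over their backs; the gripper's body (75 mm by 190 mm) begins 51 mm behind the grasp point.
Start: joints at [14.817, 22.042, 0.453, 0, -68.411, -14.817], TCP at [0.625, 0, 0.242] pointing down, gripper open.
Joint ranges: [-179.83, 179.83], [-69.29, 118.12], [-61.27, 80.66], [-181.25, 117.63], [-171.15, -9.14], [-177.46, 177.46]. Speed limits (degrees/s): [159.86, 159.86, 180, 180, 180, 180].

INTERFACE

Orientations are given as a 3x3 rotation matrix whose columns are the frame's x, y, z axes.
In Python, from station import sense, capture, finish_job, search_frame, masks_of gives the robot as it stands.
- The arm moves only by the tool drive_tool, never from a script. Its argument "rows" is a list of rows, each a list of 7 numbers: the opening in per cent of the stroke, from 0 (shut) to 100 (fully open), then the shift along the world's x, y, z in mm, then the turn, a rotation vector about the world's x, y, z in rad. In form: [[fingers, dx, dy, dz, wx, wy, wz], ...]. A call has 1 to 5 rows; each row shifts and turns the commanded pose from where the row before left it; what a row does not reach is not made up. A row lasts 1/12 s, in which the tool goes at most 41.7 mm and 7.16 degrees, less where a joint would pass 70% of its speed; a pose out of reach is approached as far as the arm can. A call is refused whole if a number of a shift passes 41.7 or a number of a turn 0.125, either way. A call with a gripper value outside its range is refused whole. The fingers move at their own pace and stop on an object; the grip force is fixed at half the most. Time passes only in rows, so rows that do not move let the fingers close. It gives the time, the measured TCP pose, the force, the opening and the grip force at its end, in the units of the state.
- sense(): the state, without advancing time (a new reading comes with each control period).
- capture(name): name is "scene" or "side" or "wrist"; returns a dict with "frame" (480x640x3 uint8, red, green, blue), "z_map" (480x640 float32, m along the optical axis (not along the pixel's ray), 0 where there is no reading), "fx", "fy", "cx", "cy" (pixels), "R" (3x3) and "t" (3): a world point X has camera coordinates R X + t; the wrist camera has in their place "T_tool_cam" (4x4, takes a point from camera to tool coordinates, whose origin is the TCP and whose axes are the flange's). Camera axes: x right, y down, z forward; pixel columns grow to the right and rows downward; lengths in m; the calibration is good to about 2 mm. A picture is of the moment at which its call begins: read the wrist's pose just before it.
- finish_job(): hands the job in; it is judged then, once.
Trained networks look in a picture, given as the dict that the camera call returned (one of the last four; its "shot" number tells which), for a name from the list of things; names that differ only in an ending like _2 or _b are one class to them, and where a whole thing is asked for, a point or a joint stands for the part that bears it (a point fixed in the world has none). Each returns a list of dicts, best first, with "p" (0 to 1); they miss things now and then, are a little off and sometimes report something else, mostly with a low value. They report only what shows in the picture. A call takes as long as a camera call. They do not tell look-alikes from the thing itself.
- search_frame(label, picture): "xy" ([column, row] in pixels, amid what is visible of it).
- masks_of(label, picture): "region" (480x640 bool, what is visible of it) and "xy" ([column, row] in pixels, amid what is visible of it).
The state is a dict: "time_s": time; "joints": joint angles; "joint_velocities": joint speeds; "effort": joint torques, N m; "tcp_pos": TCP position; "ee_rot": TCP orientation; "wrist_force": force on the tool from outside, world axes, zero at the start; "moment": the same for the moment, N m; "gripper_width": opening from 0.0 (shut) to 1.0 (fully open); "gripper_force": force on a finger pad.
Only numpy, scipy, OpenCV 4.12 (cv2) and the standard library are available. Lean on these libraries where they do the work, as an engineer would, in place of code of your own. Each camera call takes 0.05 s, during which the arm holds its last target. There are 200 camera calls.

TASK

Press the dispenser's red plunger all the way down, so that the steel ball rolls out of the chute into the pocket of the white tray. Then lift the tray by its yellow handle, carry it level so that the ball stays in the pocket (do not touch the ball), and finish holding it still and level, centred about 5 cm above the glass window of the grey reader. Do not put it down or let go at the end, and leave the other things on the bench where they are.

Things in the scene. Friction and masses are not known exactly. Their poses are not given: they have to be found in the camera images.
- dispenser: Fixed blue ball dispenser on a dark steel base plate 3 mm thick. Origin: at bench level under the centre of the berth where the tray stands; +x points from the berth along the chute to the housing (x = 91 to 151 mm, 56 mm wide, 60 mm high; red plunger on top at x = 121 mm). The tray lifts straight up out of the berth, whose low ridges stand 3 mm clear of it and 6 mm above the bench.
- chute_lip (a point): Middle of the end of the chute floor, 3 mm from the tray's edge and 2 mm above its top face. From here the chute runs 54 mm to the housing, 31 mm wide over its walls, 46 mm high with its pale translucent cover. The ball waits inside and rolls out over this lip. Axes as the dispenser's.
- plunger (a joint): Travel of the red plunger: 0 = up, 0.014 m = down on its stop. A spring returns it: about 2.5 N to start, 5 N at the stop. It carries a small gate across the chute that clears the chute floor only in the last few mm of travel: hold the plunger down for a second or so to let the ball roll out.
- plunger_top (a point): Centre of the plunger's flat round head (34 mm diameter, 10 mm thick), on its top face, 92 mm above the bench when up, 78 mm when down. Axes as the dispenser's.
- tray: Loose white tray, plate 70 x 70 x 10 mm, about 0.1 to 0.2 kg, standing in the berth on the 3 mm base plate. Origin: centre of the underside; z up; axes as the dispenser's at the start. In its top a round pocket, 45 mm diameter, 5 mm deep. Two thin posts at y = -29.5 and +29.5 mm carry the handle.
- tray_handle (a point): Centre of the tray's yellow handle, a level bar over the pocket: 12 mm wide (tray x), 70 mm long (tray y), 14 mm high, its centre 70 mm above the tray's underside. Pinch it from above across tray x. Below it 38 mm are free down to the ball in the pocket.
- tray_pocket (a point): Centre of the pocket's floor, 5 mm above the tray's underside.
- ball_center (a point): Centre of the loose steel ball, 20 mm diameter, 33 g. In the pocket it can roll to about 14 mm from the centre.
- reader: Fixed grey optical reader, 110 x 120 x 30 mm, origin: centre of its underside on the bench.
- reader_window (a point): Centre of the reader's square glass window (70 x 70 mm) on its top, 30 mm above the bench, facing up.
- tape_roll: Yellow tape roll lying flat, 69 mm diameter, 19 mm high. Bystander; origin under its centre.
- petri_1: Closed clear petri dish, 90 mm diameter, 15 mm high. Bystander; origin under its centre.
- calculator: Pocket calculator, 125 x 70 x 15 mm. Bystander; origin under its centre.
- beaker_100: Empty small glass beaker, 54 mm diameter, 68 mm high. Bystander; origin under its centre.
- ball: The steel ball as a body (see ball_center); its origin lies on its surface and turns with it, so use ball_center.
Not all that is in view belongs to the job. What is shaped like the tray but blue is not meant.

How it is judged (in metres and radians):
On the way, in this order (a step that is already met when the one before it is completed fails the run):
1. the plunger is pressed down to its stop (value of joint plunger above 0.0125 m), for 0.1 s.
2. the tray is lifted clear of the bench by the gripper with the ball in its pocket (horizontal distance between ball_center and tray_pocket below 0.019 m and z of ball_center in the frame of tray between 0.011 and 0.019 m and height (world z) of tray above 0.03 m and contact force between the fingers and tray above 0.5 N), for 0.2 s.
At the end, for the whole second after the job is handed in: The gripper holds the tray still (under 20 mm/s) and level (within 0.12 rad), the ball in its pocket, the tray's centre within 25 mm of the window's centre seen from above and its underside 25 to 80 mm above the window, touching nothing but the gripper and the ball (horizontal distance between ball_center and tray_pocket below 0.019 m and z of ball_center in the frame of tray between 0.011 and 0.019 m and horizontal distance between tray and reader_window below 0.025 m and z of tray in the frame of reader_window between 0.025 and 0.08 m and angle between tray's own z axis and vertical below 0.12 rad and linear speed of tray below 0.02 m/s and angular speed of tray below 0.2 rad/s and contact force between the fingers and tray above 0.5 N and contact force between tray and reader below 0.05 N); the arm keeps its last pose, push and grip.
It fails at once if the tray is tipped by more than 0.45 rad (angle between tray's own z axis and vertical above 0.45 rad).
It fails at once if the ball is handled with the fingers (contact force between the fingers and ball above 1 N).
It fails at once if a bystander (tape roll, petri dish, calculator, beaker) is moved by more than 30 mm (distance of any of tape_roll, petri_1, calculator, beaker_100 from where it was at the start of the episode above 0.03 m).
It also fails if it takes over 54 s, if anything falls off the work surface, if the arm or the gripper's body presses on something with over 40 N, if the wrist force passes 120 N, or if a joint passes its speed limit or range.

## Working session

There is one attempt and no reset: what is moved stays moved. The work goes in short steps, Python scripts to look and compute and a tool call to move; the robot and the scene stay as the last step left them, time stands still between calls to the robot, and variables do not carry over. Pictures are saved under pics/ and viewed, at most 10 in all, crops included, and the job is handed in when it is done.

Besides the shell and the picture viewer there is one more tool, called after "Request:" in YAML: its name, and indented under it one key for each argument. drive_tool: Moves the arm, as the interface text tells. Its arguments: {"type":"object","properties":{"rows":{"type":"array"}},"required":["rows"]}

```bash
mkdir -p pics; cat > h.py <<'E'
import numpy as np, cv2
from station import *
def world(c,u,v,st=None,z=None):
    z=c["z_map"][int(round(v)),int(round(u))] if z is None else z
    p=np.array([(u-c["cx"])/c["fx"]*z,(v-c["cy"])/c["fy"]*z,z])
    if "T_tool_cam" in c:
        p=(c["T_tool_cam"]@np.r_[p,1])[:3]; return np.array(st["ee_rot"])@p+np.array(st["tcp_pos"])
    return np.array(c["R"]).T@(p-np.array(c["t"]))
def cloud(c,m,st=None):
    v,u=np.nonzero(m&(c["z_map"]>0)); z=c["z_map"][v,u]
    p=np.stack([(u-c["cx"])/c["fx"]*z,(v-c["cy"])/c["fy"]*z,z],1)
    if "T_tool_cam" in c:
        T=c["T_tool_cam"]; p=p@T[:3,:3].T+T[:3,3]; return p@np.array(st["ee_rot"]).T+np.array(st["tcp_pos"])
    return (p-np.array(c["t"]))@np.array(c["R"])
def save(c,n): cv2.imwrite("pics/"+n+".png",c["frame"][:,:,::-1])
E
python3 - <<'E'
from h import *
np.set_printoptions(precision=4,suppress=True)
for n in ["scene","side"]:
    c=capture(n); save(c,n)
    for l in ["dispenser","plunger_top","tray","tray_handle","reader","reader_window","tape_roll","petri_1","calculator","beaker_100"]:
        for d in masks_of(l,c)[:3]:
            P=cloud(c,d["region"])
            print(n,l,round(d["p"],2),np.round(d["xy"]),np.median(P,0) if len(P) else 0, len(P))
s=sense();print(s["time_s"],s["ee_rot"],s["wrist_force"])
E
```

```text
scene dispenser 0.96 [238. 206.] [0.6009 0.1736 0.0192] 1945
scene dispenser 0.39 [403. 391.] [ 0.3822 -0.383   0.012 ] 2347
scene plunger_top 0.62 [236. 180.] [0.6278 0.1929 0.0888] 117
scene tray 0.77 [220. 229.] [0.5131 0.1613 0.0113] 1004
scene tray 0.7 [289. 240.] [0.5819 0.0124 0.0082] 977
scene tray 0.67 [156. 256.] [0.3784 0.229  0.0079] 1172
scene tray_handle 0.76 [216. 230.] [0.513  0.1605 0.0112] 1027
scene tray_handle 0.58 [154. 257.] [0.3803 0.2289 0.0082] 1184
scene tray_handle 0.52 [323. 208.] [0.7102 0.0023 0.0156] 583
scene reader 0.96 [348. 309.] [ 0.4845 -0.2033  0.0274] 2667
scene reader_window 0.83 [348. 304.] [ 0.4853 -0.2032  0.0272] 2822
scene tape_roll 0.98 [323. 208.] [0.7092 0.0023 0.0155] 604
scene tape_roll 0.24 [233. 179.] [0.627  0.1933 0.0883] 157
scene petri_1 0.56 [240. 282.] [0.4209 0.0252 0.0131] 1217
scene calculator 0.93 [400. 390.] [ 0.3813 -0.3835  0.012 ] 2387
scene beaker_100 0.9 [377. 223.] [ 0.714  -0.136   0.0428] 648
side dispenser 0.96 [266. 198.] [0.6045 0.1749 0.024 ] 1557
side dispenser 0.48 [269. 174.] [0.6282 0.197  0.0901] 118
side
[... 206 characters left out ...]
8 0.0123] 915
side tray_handle 0.88 [244. 218.] [0.5133 0.164  0.0122] 913
side tray_handle 0.84 [310. 234.] [0.5842 0.0148 0.0091] 849
side tray_handle 0.59 [180. 236.] [0.3788 0.2311 0.0093] 960
side reader 0.76 [358. 293.] [ 0.485  -0.2017  0.0278] 2489
side reader 0.19 [269. 198.] [0.6023 0.1748 0.0205] 1688
side reader_window 0.68 [358. 294.] [ 0.485  -0.2015  0.0276] 2655
side tape_roll 0.78 [343. 212.] [0.7104 0.0039 0.017 ] 494
side petri_1 0.59 [259. 269.] [0.4206 0.0252 0.0138] 1075
side calculator 0.79 [406. 379.] [ 0.3811 -0.3812  0.0122] 2400
side beaker_100 0.91 [392. 223.] [ 0.7133 -0.1334  0.0422] 700
1.1 [[-0. -1. -0.]
 [-1.  0. -0.]
 [ 0.  0. -1.]] [ 0.346  -0.5544 -0.7073]
```

View scene.

View pics/scene.png

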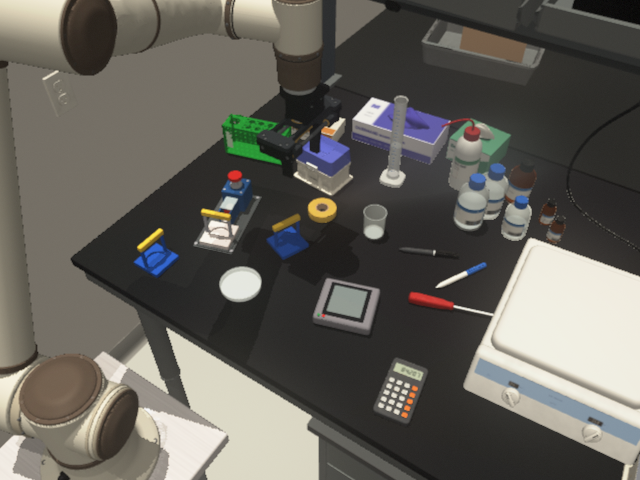

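```bash
python3 - <<'E'
from h import *
np.set_printoptions(precision=4,suppress=True)
ims=[]
for n,(x,y) in [("scene",(150,150)),("side",(180,140))]:
    c=capture(n)
    ims.append(cv2.resize(c["frame"][y:y+120,x-0:x+160],None,fx=5/2,fy=5/2,interpolation=cv2.INTER_CUBIC))
    f=c["frame"].astype(int); hsv=cv2.cvtColor(c["frame"],cv2.COLOR_RGB2HSV)
    P=cloud(c,c["z_map"]>-1) if (c["z_map"]>0).all() else None
    full=np.zeros(f.shape[:2]+(3,))
    v,u=np.nonzero(c["z_map"]>0); full[v,u]=cloud(c,np.ones(f.shape[:2],bool))
    near=(full[...,0]>.45)&(full[...,0]<.7)&(full[...,1]>.09)&(full[...,1]<.26)
    H,S,V=[hsv[...,i] for i in range(3)]
    red=near&((H<8)|(H>172))&(S>120)&(full[...,2]>.084)
    yel=near&(H>18)&(H<38)&(S>110)&(full[...,2]>.06)
    top=near&(full[...,2]>.055)&(full[...,2]<.064)&(H>95)&(H<130)&(S>80)
    for k,m in [("red",red),("yel",yel),("top",top)]:
        if m.sum():
            p=full[m]; r=cv2.minAreaRect((p[:,:2]*1000).astype(np.float32))
            print(n,k,m.sum(),p.mean(0),p[:,2].max(),r)
    # reader top
    m=(abs(full[...,0]-.485)<.12)&(abs(full[...,1]+.203)<.12)&(full[...,2]>.025)&(full[...,2]<.035)
    print("reader",cv2.minAreaRect((full[m][:,:2]*1000).astype(np.float32)))
cv2.imwrite("pics/crop.png",np.vstack(ims)[:,:,::-1])
E
```

```text
scene red 118 [0.6296 0.1961 0.0897] 0.09527138841575318 ((631.0110473632812, 196.37875366210938), (35.62533950805664, 32.28400421142578), 63.54485321044922)
scene yel 189 [0.5131 0.1603 0.0754] 0.08348089407087121 ((515.2869873046875, 160.57701110839844), (17.13058090209961, 73.1116943359375), 17.85451889038086)
scene top 213 [0.6228 0.1907 0.0582] 0.06382378472982546 ((628.7941284179688, 195.95220947265625), (61.705223083496094, 56.427860260009766), 19.272457122802734)
reader ((494.4957580566406, -199.0907440185547), (110.31542205810547, 117.43323516845703), 17.883628845214844)
side red 99 [0.6296 0.198  0.0903] 0.09446143382666221 ((630.2986450195312, 198.65438842773438), (33.92505645751953, 30.768457412719727), 42.42888641357422)
side yel 174 [0.5139 0.1617 0.0753] 0.08244522907380387 ((515.4985961914062, 163.3044891357422), (13.766923904418945, 67.92822265625), 18.214767456054688)
side top 184 [0.626  0.1932 0.0588] 0.06252931888587779 ((631.7064208984375, 199.53164672851562), (64.66717529296875, 57.33519744873047), 18.47844886779785)
reader ((496.59405517578125, -195.87371826171875), (109.7057113647461, 118.11581420898438), 18.100595474243164)
```

View pics/crop.png

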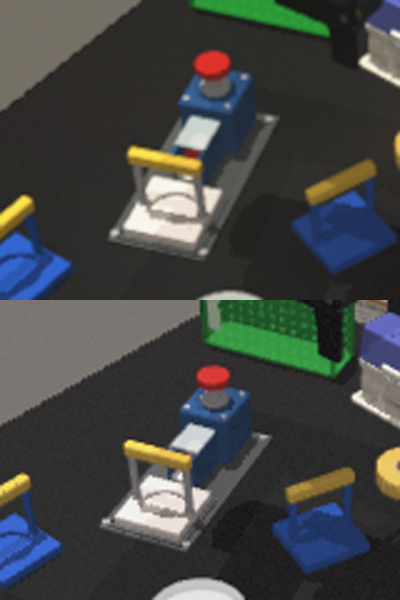

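The white tray at (215,228) is the target. The look-alikes are the blue trays at (155,255) and (288,240), and the yellow tape roll at (323,208). The crop shows the white tray in the berth in front of the blue housing, with the red plunger at (235,178). The handle-to-plunger distance measures 121 mm as specified, and the yaw is about 18°.

Request:
drive_tool:
  rows:
    - [0,1.1,39.5,0,0,0,0.1]
    - [0,1.1,39.5,0,0,0,0.1]
    - [0,1.1,39.5,-20,0,0,0.11]
    - [0,1.1,39.5,-30,0,0,0]
    - [0,1.1,39.5,-30,0,0,0]

```text
time_s: 1.62
tcp_pos: [0.6303, 0.1845, 0.1726]
ee_rot: [[0.305, -0.952, 0.002], [-0.952, -0.305, 0.001], [-0.001, -0.003, -1.0]]
wrist_force: [0.1, 0.2, -1.2]
gripper_width: 0.708
gripper_force: 0.0
```

Request:
drive_tool:
  rows:
    - [0,0,0,-20,0,0,0]
    - [0,0,0,-20,0,0,0]
    - [0,0,0,0,0,0,0]
    - [0,0,0,0,0,0,0]

```text
time_s: 1.95
tcp_pos: [0.6297, 0.1823, 0.1314]
ee_rot: [[0.305, -0.952, -0.002], [-0.952, -0.305, -0.002], [0.001, 0.003, -1.0]]
wrist_force: [0.3, 0.2, -0.2]
gripper_width: 0.396
gripper_force: 0.0
```

Request:
drive_tool:
  rows:
    - [0,1,15,0,0,0,0]
    - [0,0,0,0,0,0,0]
    - [0,0,0,0,0,0,0]
    - [0,0,0,0,0,0,0]
    - [0,0,0,0,0,0,0]

```text
time_s: 2.37
tcp_pos: [0.6313, 0.1974, 0.1333]
ee_rot: [[0.305, -0.952, 0.001], [-0.952, -0.305, 0.001], [-0.0, -0.001, -1.0]]
wrist_force: [-0.4, 0.0, -0.9]
gripper_width: 0.043
gripper_force: 0.0
```

Request:
drive_tool:
  rows:
    - [0,0,0,-10,0,0,0]
    - [0,0,0,-8,0,0,0]
    - [0,0,0,-8,0,0,0]
    - [0,0,0,0,0,0,0]

```text
time_s: 2.7
tcp_pos: [0.6307, 0.1972, 0.1045]
ee_rot: [[0.305, -0.952, -0.002], [-0.952, -0.305, -0.001], [0.001, 0.002, -1.0]]
wrist_force: [-0.4, -0.6, 2.7]
gripper_width: 0.003
gripper_force: 1.6
```

Request:
drive_tool:
  rows:
    - [0,0,0,-3,0,0,0]
    - [0,0,0,-3,0,0,0]
    - [0,0,0,-1,0,0,0]
    - [0,0,0,0,0,0,0]

```text
time_s: 3.03
tcp_pos: [0.6308, 0.1972, 0.0993]
ee_rot: [[0.305, -0.952, -0.001], [-0.952, -0.305, -0.001], [0.0, 0.001, -1.0]]
wrist_force: [-1.4, -0.8, 4.4]
gripper_width: 0.007
gripper_force: 2.3
```

Request:
drive_tool:
  rows:
    - [0,0,0,-2,0,0,0]
    - [0,0,0,0,0,0,0]
    - [0,0,0,0,0,0,0]

```text
time_s: 3.28
tcp_pos: [0.6309, 0.1972, 0.0976]
ee_rot: [[0.305, -0.952, -0.001], [-0.952, -0.305, -0.0], [0.0, 0.001, -1.0]]
wrist_force: [-3.0, -0.8, 4.8]
gripper_width: 0.008
gripper_force: 2.4
```

Request:
drive_tool:
  rows:
    - [0,0,0,-1.5,0,0,0]
    - [0,0,0,-1,0,0,0]
    - [0,0,0,0,0,0,0]
    - [0,0,0,0,0,0,0]

```text
time_s: 3.62
tcp_pos: [0.631, 0.1973, 0.0973]
ee_rot: [[0.306, -0.952, 0.001], [-0.952, -0.306, -0.001], [0.001, -0.0, -1.0]]
wrist_force: [-5.9, -2.1, 12.4]
gripper_width: 0.006
gripper_force: 6.3
```

Force has jumped and z has stopped falling, so the plunger is on its stop. I'll hold it there.

Request:
drive_tool:
  rows:
    - [0,0,0,-0.5,0,0,0]
    - [0,0,0,0,0,0,0]
    - [0,0,0,0,0,0,0]
    - [0,0,0,0,0,0,0]
    - [0,0,0,0,0,0,0]

```text
time_s: 4.03
tcp_pos: [0.631, 0.1973, 0.0972]
ee_rot: [[0.306, -0.952, 0.001], [-0.952, -0.306, -0.001], [0.001, -0.001, -1.0]]
wrist_force: [-6.3, -1.7, 13.2]
gripper_width: 0.006
gripper_force: 7.2
```

Request:
drive_tool:
  rows:
    - [0,0,0,0,0,0,0]
    - [0,0,0,0,0,0,0]
    - [0,0,0,0,0,0,0]
    - [0,0,0,0,0,0,0]
    - [0,0,0,0,0,0,0]

```text
time_s: 4.45
tcp_pos: [0.631, 0.1973, 0.0972]
ee_rot: [[0.306, -0.952, 0.001], [-0.952, -0.306, -0.001], [0.001, -0.001, -1.0]]
wrist_force: [-6.8, -2.0, 14.2]
gripper_width: 0.008
gripper_force: 7.2
```

Request:
drive_tool:
  rows:
    - [0,0,0,0,0,0,0]
    - [0,0,0,0,0,0,0]
    - [0,0,0,0,0,0,0]
    - [0,0,0,0,0,0,0]
    - [0,0,0,0,0,0,0]

```text
time_s: 4.87
tcp_pos: [0.631, 0.1973, 0.0972]
ee_rot: [[0.306, -0.952, 0.001], [-0.952, -0.306, -0.001], [0.001, -0.0, -1.0]]
wrist_force: [-6.0, -2.9, 14.0]
gripper_width: 0.005
gripper_force: 7.2
```

```bash
python3 - <<'E'
from h import *
ims=[]
for n,(x,y) in [("scene",(150,150)),("side",(180,140))]:
    c=capture(n); print([(round(d["p"],2),d["xy"]) for d in search_frame("ball_center",c)][:3])
    ims.append(cv2.resize(c["frame"][y:y+120,x-0:x+160],None,fx=5/2,fy=5/2,interpolation=cv2.INTER_CUBIC))
cv2.imwrite("pics/crop2.png",np.vstack(ims)[:,:,::-1])
E
```

```text
[]
[(0.28, [358.5, 294.8]), (0.22, [406.1, 382.5])]
```

View pics/crop2.png

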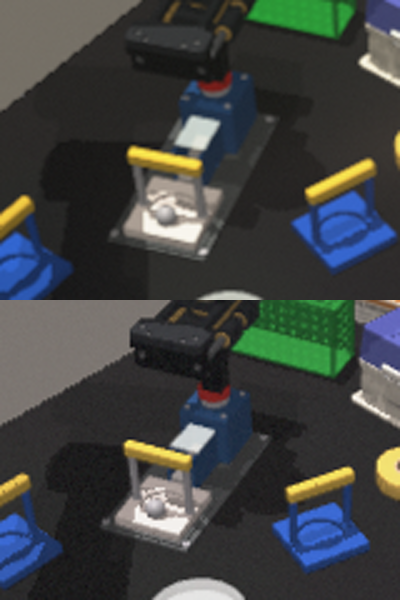

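Both views show the ball in the pocket, at crop (165,213) and (155,507). Next I go up, open the fingers and move over the handle.

Request:
drive_tool:
  rows:
    - [0,0,0,20,0,0,0]
    - [0,0,0,30,0,0,0]
    - [50,0,0,30,0,0,0]
    - [50,-19,-6,0,0,0,0]
    - [50,-19,-6,0,0,0,0]

```text
time_s: 5.48
tcp_pos: [0.5945, 0.1866, 0.1759]
ee_rot: [[0.305, -0.952, 0.005], [-0.952, -0.305, 0.004], [-0.002, -0.006, -1.0]]
wrist_force: [0.6, 0.2, -1.2]
gripper_width: 0.15
gripper_force: 0.0
```

Request:
drive_tool:
  rows:
    - [50,-19,-6,0,0,0,0]
    - [50,-19,-6,0,0,0,0]
    - [50,-19,-6,0,0,0,0]
    - [50,-19,-6,0,0,0,0]
    - [50,0,0,0,0,0,0]

```text
time_s: 5.9
tcp_pos: [0.514, 0.1606, 0.1739]
ee_rot: [[0.305, -0.952, -0.002], [-0.952, -0.305, 0.0], [-0.001, 0.002, -1.0]]
wrist_force: [0.1, 0.1, -0.2]
gripper_width: 0.475
gripper_force: 0.0
```

```bash
python3 - <<'E'
from h import *
np.set_printoptions(precision=4,suppress=True)
s=sense(); c=capture("wrist"); save(c,"w1"); print(s["tcp_pos"],s["gripper_width"])
full=cloud(c,np.ones((480,640),bool),s); v,u=np.nonzero(c["z_map"]>0)
hsv=cv2.cvtColor(c["frame"],cv2.COLOR_RGB2HSV)[v,u]
m=(hsv[:,0]>18)&(hsv[:,0]<38)&(hsv[:,1]>110)&(full[:,2]>.06)&(full[:,2]<.1)&(np.hypot(full[:,0]-.515,full[:,1]-.162)<.06)
p=full[m]; print(m.sum(),p.mean(0) if len(p) else 0,np.percentile(p[:,2],[5,50,95]))
t=p[abs(p[:,2]-np.percentile(p[:,2],80))<.004]
print(cv2.minAreaRect((t[:,:2]*1000).astype(np.float32)),t[:,2].mean())
E
```

```text
[0.514  0.1606 0.1739] 0.4752665941554796
1919 [0.5172 0.1609 0.079 ] [0.0769 0.0792 0.0804]
((516.81787109375, 162.71844482421875), (11.900364875793457, 69.27991485595703), 16.95236587524414) 0.07908555650794809
```

View pics/w1.png

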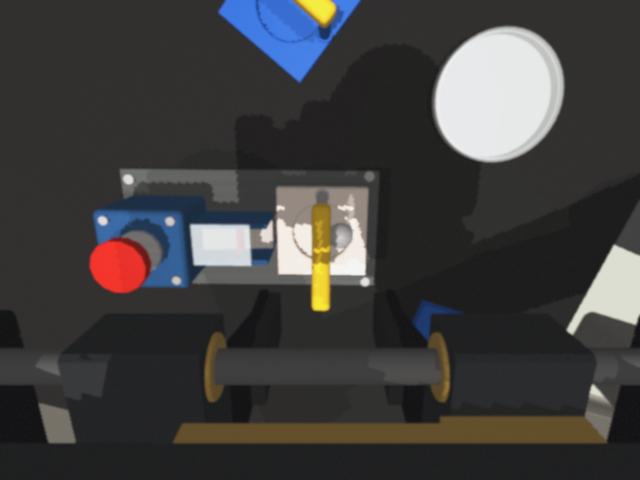

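The wrist view shows the ball in the pocket at (342,235) beside the yellow bar at (320,257). The bar measures 11.9 x 69 mm with its top at z = 0.079. Its centre is (0.5168, 0.1627), so I shift slightly and descend.

Request:
drive_tool:
  rows:
    - [50,2.5,1.8,-25,0,0,0]
    - [50,0,0,-25,0,0,0]
    - [50,0,0,-25,0,0,0]
    - [50,0,0,-15,0,0,0]
    - [50,0,0,-8,0,0,0]

```text
time_s: 6.37
tcp_pos: [0.5194, 0.1632, 0.0736]
ee_rot: [[0.305, -0.952, -0.003], [-0.952, -0.305, -0.001], [0.0, 0.003, -1.0]]
wrist_force: [-0.2, -0.0, 0.5]
gripper_width: 0.501
gripper_force: 0.0
```

Request:
drive_tool:
  rows:
    - [50,0,0,0,0,0,0]
    - [50,0,0,0,0,0,0]

```text
time_s: 6.53
tcp_pos: [0.5205, 0.1638, 0.0763]
ee_rot: [[0.305, -0.952, 0.001], [-0.952, -0.305, 0.0], [0.0, -0.001, -1.0]]
wrist_force: [0.3, -0.3, -0.3]
gripper_width: 0.5
gripper_force: 0.0
```

Request:
drive_tool:
  rows:
    - [40,-3.5,-1.1,-1,0,0,0]
    - [30,0,0,0,0,0,0]
    - [24,0,0,0,0,0,0]
    - [20,0,0,0,0,0,0]
    - [18,0,0,0,0,0,0]

```text
time_s: 6.95
tcp_pos: [0.5163, 0.1624, 0.076]
ee_rot: [[0.305, -0.952, 0.001], [-0.952, -0.305, 0.001], [-0.0, -0.001, -1.0]]
wrist_force: [-0.9, -0.5, -0.9]
gripper_width: 0.224
gripper_force: 0.0
```

Request:
drive_tool:
  rows:
    - [16,0,0,0,0,0,0]
    - [14,0,0,0,0,0,0]
    - [12,0,0,0,0,0,0]
    - [5,0,0,0,0,0,0]
    - [0,0,0,0,0,0,0]

```text
time_s: 7.37
tcp_pos: [0.5167, 0.1625, 0.0757]
ee_rot: [[0.305, -0.952, 0.001], [-0.952, -0.305, 0.001], [-0.0, -0.001, -1.0]]
wrist_force: [1.2, 0.0, 1.0]
gripper_width: 0.135
gripper_force: 30.0
```

Request:
drive_tool:
  rows:
    - [0,0,0,0,0,0,0]
    - [0,0,0,0,0,0,0]
    - [0,0,0,0,0,0,0]

```text
time_s: 7.62
tcp_pos: [0.5166, 0.1625, 0.0757]
ee_rot: [[0.305, -0.952, 0.001], [-0.952, -0.305, 0.001], [-0.0, -0.001, -1.0]]
wrist_force: [1.5, 0.1, 1.6]
gripper_width: 0.133
gripper_force: 30.0
```

Held at 30 N with 12 mm between the pads. I'll lift gently.

Request:
drive_tool:
  rows:
    - [0,0,0,2,0,0,0]
    - [0,0,0,4,0,0,0]
    - [0,0,0,6,0,0,0]
    - [0,0,0,8,0,0,0]
    - [0,0,0,8,0,0,0]

```text
time_s: 8.03
tcp_pos: [0.5156, 0.162, 0.1038]
ee_rot: [[0.305, -0.952, -0.001], [-0.952, -0.305, -0.001], [0.0, 0.001, -1.0]]
wrist_force: [0.2, 0.6, -1.3]
gripper_width: 0.137
gripper_force: 30.0
```

Request:
drive_tool:
  rows:
    - [0,0,0,8,0,0,0]
    - [0,0,0,8,0,0,0]
    - [0,0,0,8,0,0,0]
    - [0,0,0,8,0,0,0]
    - [0,0,0,8,0,0,0]

```text
time_s: 8.45
tcp_pos: [0.516, 0.1622, 0.1443]
ee_rot: [[0.305, -0.952, 0.0], [-0.952, -0.305, 0.0], [-0.0, -0.0, -1.0]]
wrist_force: [-0.6, -0.5, -2.4]
gripper_width: 0.135
gripper_force: 30.0
```

Request:
drive_tool:
  rows:
    - [0,0,0,6,0,0,0]
    - [0,0,0,4,0,0,0]
    - [0,0,0,2,0,0,0]
    - [0,0,0,0,0,0,0]
    - [0,0,0,0,0,0,0]

```text
time_s: 8.87
tcp_pos: [0.5159, 0.1621, 0.1551]
ee_rot: [[0.305, -0.952, -0.001], [-0.952, -0.305, -0.0], [0.0, 0.001, -1.0]]
wrist_force: [-0.0, -0.7, -1.3]
gripper_width: 0.137
gripper_force: 30.0
```

```bash
python3 - <<'E'
from h import *
ims=[]
for n,(x,y) in [("scene",(150,110)),("side",(180,100))]:
    c=capture(n)
    ims.append(cv2.resize(c["frame"][y:y+120,x-0:x+160],None,fx=5/2,fy=5/2,interpolation=cv2.INTER_CUBIC))
cv2.imwrite("pics/crop3.png",np.vstack(ims)[:,:,::-1])
E
```

```text
(no output)
```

View pics/crop3.png

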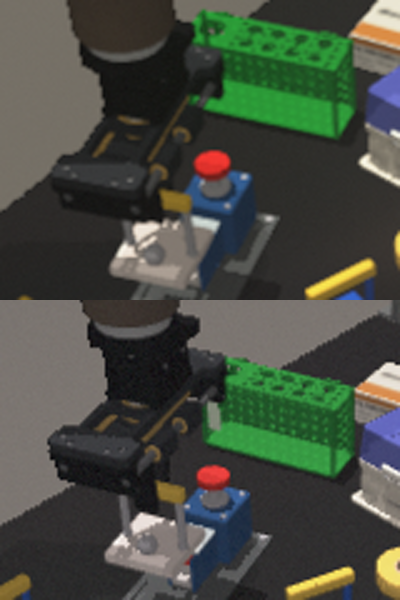

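The tray hangs level with the ball in its pocket, at crop (155,253) and (148,543). I'll carry it smoothly, a bit higher to clear the blue tray.

Request:
drive_tool:
  rows:
    - [0,0,-2,4,0,0,0]
    - [0,-0.2,-4,6,0,0,0]
    - [0,-0.4,-6,8,0,0,0]
    - [0,-0.5,-8,8,0,0,0]
    - [0,-0.6,-10,6,0,0,0]

```text
time_s: 9.38
tcp_pos: [0.5148, 0.1317, 0.1889]
ee_rot: [[0.306, -0.952, 0.002], [-0.952, -0.306, 0.001], [-0.0, -0.002, -1.0]]
wrist_force: [-0.0, -0.2, -1.1]
gripper_width: 0.134
gripper_force: 30.0
```

Request:
drive_tool:
  rows:
    - [0,-0.7,-12,4,0,0,0]
    - [0,-0.7,-12,2,0,0,0]
    - [0,-0.7,-12,0,0,0,0]
    - [0,-0.7,-12,0,0,0,0]
    - [0,-0.7,-12,0,0,0,0]

```text
time_s: 9.8
tcp_pos: [0.5104, 0.0707, 0.193]
ee_rot: [[0.305, -0.953, -0.001], [-0.953, -0.305, -0.0], [-0.0, 0.001, -1.0]]
wrist_force: [-0.2, 0.2, -2.1]
gripper_width: 0.136
gripper_force: 30.0
```

Request:
drive_tool:
  rows:
    - [0,-0.7,-12,0,0,0,0]
    - [0,-0.7,-12,0,0,0,0]
    - [0,-0.7,-12,0,0,0,0]
    - [0,-0.7,-12,0,0,0,0]
    - [0,-0.7,-12,0,0,0,0]

```text
time_s: 10.22
tcp_pos: [0.5072, 0.011, 0.1933]
ee_rot: [[0.305, -0.952, -0.0], [-0.952, -0.305, -0.0], [0.0, 0.0, -1.0]]
wrist_force: [-0.0, -0.1, -1.4]
gripper_width: 0.138
gripper_force: 30.0
```

Request:
drive_tool:
  rows:
    - [0,-0.7,-12,0,0,0,0]
    - [0,-0.7,-12,0,0,0,0]
    - [0,-0.7,-12,0,0,0,0]
    - [0,-0.7,-12,0,0,0,0]
    - [0,-0.7,-12,0,0,0,0]

```text
time_s: 10.63
tcp_pos: [0.5038, -0.049, 0.1934]
ee_rot: [[0.305, -0.952, 0.0], [-0.952, -0.305, -0.0], [0.0, -0.0, -1.0]]
wrist_force: [0.2, 0.3, -2.3]
gripper_width: 0.136
gripper_force: 30.0
```

Request:
drive_tool:
  rows:
    - [0,-0.7,-12,0,0,0,0]
    - [0,-0.7,-12,0,0,0,0]
    - [0,-0.7,-12,0,0,0,0]
    - [0,-0.7,-12,0,0,0,0]
    - [0,-0.7,-12,0,0,0,0]

```text
time_s: 11.05
tcp_pos: [0.5003, -0.109, 0.1934]
ee_rot: [[0.305, -0.952, 0.0], [-0.952, -0.305, -0.0], [0.0, -0.0, -1.0]]
wrist_force: [-0.1, -1.2, -1.9]
gripper_width: 0.137
gripper_force: 30.0
```

Request:
drive_tool:
  rows:
    - [0,-0.7,-12,0,0,0,0]
    - [0,-0.7,-12,0,0,0,0]
    - [0,-0.6,-10,0,0,0,0]
    - [0,-0.6,-10,0,0,0,0]
    - [0,-0.5,-8,0,0,0,0]

```text
time_s: 11.47
tcp_pos: [0.4972, -0.1609, 0.1933]
ee_rot: [[0.305, -0.952, -0.0], [-0.952, -0.305, -0.0], [0.0, 0.0, -1.0]]
wrist_force: [1.0, 0.4, -1.7]
gripper_width: 0.133
gripper_force: 30.0
```

Request:
drive_tool:
  rows:
    - [0,-0.4,-8,0,0,0,0]
    - [0,-0.4,-6,0,0,0,0]
    - [0,-0.2,-4,0,0,0,0]
    - [0,-0.2,-4,0,0,0,0]
    - [0,0,-2,0,0,0,0]

```text
time_s: 11.88
tcp_pos: [0.4961, -0.1841, 0.1933]
ee_rot: [[0.305, -0.952, 0.0], [-0.952, -0.305, -0.0], [0.0, -0.0, -1.0]]
wrist_force: [0.5, -0.2, -1.3]
gripper_width: 0.135
gripper_force: 30.0
```

Request:
drive_tool:
  rows:
    - [0,0,-1,-2,0,0,0]
    - [0,0,0,-4,0,0,0]
    - [0,0,0,-6,0,0,0]
    - [0,0,0,-6,0,0,0]
    - [0,0,0,-6,0,0,0]

```text
time_s: 12.3
tcp_pos: [0.4958, -0.1845, 0.1684]
ee_rot: [[0.305, -0.952, -0.001], [-0.952, -0.305, 0.0], [-0.0, 0.001, -1.0]]
wrist_force: [0.0, 0.4, -1.7]
gripper_width: 0.136
gripper_force: 30.0
```

Request:
drive_tool:
  rows:
    - [0,0,-2,-5,0,0,0]
    - [0,0,-4,-5,0,0,0]
    - [0,0,-4,-3,0,0,0]
    - [0,0,-2,-2,0,0,0]
    - [0,0,-1,0,0,0,0]

```text
time_s: 12.72
tcp_pos: [0.4958, -0.1983, 0.1538]
ee_rot: [[0.304, -0.953, -0.001], [-0.953, -0.304, 0.0], [-0.0, 0.001, -1.0]]
wrist_force: [-0.2, -0.4, -2.5]
gripper_width: 0.134
gripper_force: 30.0
```

Request:
drive_tool:
  rows:
    - [0,0,0,0,0,0,0]
    - [0,0,0,0,0,0,0]
    - [0,0,0,0,0,0,0]
    - [0,0,0,0,0,0,0]
    - [0,0,0,0,0,0,0]

```text
time_s: 13.13
tcp_pos: [0.4962, -0.1977, 0.1546]
ee_rot: [[0.305, -0.952, 0.0], [-0.952, -0.305, -0.0], [0.0, -0.0, -1.0]]
wrist_force: [0.2, -0.4, -1.2]
gripper_width: 0.134
gripper_force: 30.0
```

```bash
python3 - <<'E'
from h import *
np.set_printoptions(precision=4,suppress=True)
print(sense()["tcp_pos"])
ims=[]
for n,(x,y) in [("scene",(270,210)),("side",(290,200))]:
    c=capture(n)
    full=np.zeros((480,640,3)); v,u=np.nonzero(c["z_map"]>0); full[v,u]=cloud(c,np.ones((480,640),bool))
    near=np.hypot(full[...,0]-.4955,full[...,1]+.1975)<.07
    m=near&(full[...,2]>.07)&(full[...,2]<.097)
    p=full[m]; print(n,m.sum(),p[:,2].min(),cv2.minAreaRect((p[:,:2]*1000).astype(np.float32)))
    ims.append(cv2.resize(c["frame"][y:y+120,x-0:x+160],None,fx=5/2,fy=5/2,interpolation=cv2.INTER_CUBIC))
cv2.imwrite("pics/crop4.png",np.vstack(ims)[:,:,::-1])
E
```

```text
[ 0.4962 -0.1977  0.1546]
scene 655 0.07661151899172332 ((492.56915283203125, -198.6112518310547), (72.94258880615234, 70.96222686767578), 17.96668815612793)
side 826 0.07850461862475784 ((494.4261779785156, -196.16722106933594), (72.98161315917969, 70.6692123413086), 16.88207244873047)
```

View pics/crop4.png

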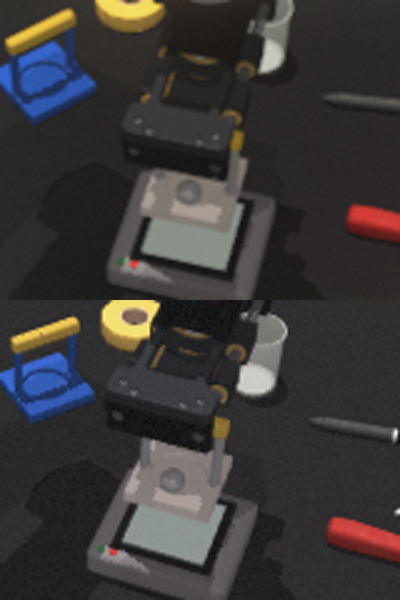

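The tray is level above the reader with the ball in its pocket, at crop (188,192) and (172,480). The window may be off the reader's centre, so I'll measure the glass in the first pictures.

```bash
python3 - <<'E'
from h import *
for n,(u0,v0) in [("scene",(348,304)),("side",(358,288))]:
    c=capture(n); im=cv2.imread(f"pics/{n}.png"); 
    g=cv2.GaussianBlur(cv2.cvtColor(im,cv2.COLOR_BGR2GRAY),(3,3),0)
    print(n,g[v0,u0], g[v0,u0-60:u0+60:4])
    R=np.array(c["R"]);t=np.array(c["t"]);o=-R.T@t
    m=(g>g[v0,u0]*.8).astype(np.uint8)
    _,lab=cv2.connectedComponents(m,connectivity=4)
    v,u=np.nonzero(lab==lab[v0,u0])
    d=np.stack([(u-c["cx"])/c["fx"],(v-c["cy"])/c["fy"],np.ones(len(u))],1)@R
    p=o+d*((.03-o[2])/d[:,2])[:,None]
    print(len(u),cv2.minAreaRect((p[:,:2]*1000).astype(np.float32)))
E
```

```text
scene 152 [ 44  43  43  43  43  43  43  80 150 102 102 152 152 152 152 152 151 151
 151  81 113 150  90  40  42  42  42  42  41  41]
857 ((496.57440185546875, -196.50131225585938), (67.24971008300781, 67.75948333740234), 17.647632598876953)
side 155 [ 46  47  47  47  47  45  47  47  81 153 102 113 156 155 155 155 155 154
 155 155  91  90 153 110  46  46  46  47  46  46]
777 ((496.8568420410156, -195.01687622070312), (67.45332336425781, 67.98047637939453), 17.355663299560547)
```

The window centre is (0.4967, -0.196). The tray centre is within 4 mm of it and its underside is about 51 mm above the glass. Handing in.

```bash
python3 -c "
from station import *
print(finish_job())"
```

```text
the job is handed in; nothing more can be done
None
```

The job is handed in (no verdict came back): I pressed the plunger to its stop, the ball rolled into the white tray's pocket, and the arm now holds the tray level about 5 cm above the reader window, within 4 mm of its centre.

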